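Switch off the workshop bench in order

TASK

Shut the bench down for the night by gently pressing the red mushroom buttons fully in: first the one on the blue box (belt sander), then the green box (bench grinder), and last the orange box (dust extractor). Leave the grey box's button standing out, because the air cleaner runs on overnight. Do not pick up or shove any of the boxes, and leave the other things on the bench alone.

Things in the scene. Friction and masses are not known exactly. Their poses are not given: they have to be found in the camera images.
- blue_box: blue cordless switch box of the belt sander, loose on the bench on rubber feet, 72 x 72 mm in plan and 60 mm tall, 0.6 kg, with a yellow ring 4 mm high and a red mushroom button in the middle of its top (to be pressed). Origin: centre of its underside; z up.
- blue_top (a point): centre of the flat top (32 mm across) of the red mushroom button on the blue box; the head is 40 mm across and 12 mm thick. Standing out (on), this point is 86 mm above the bench, 26 mm above the box; fully pressed it is 10 mm lower. It moves with the button.
- blue_stop (a joint): how far the blue box's button is pressed, in m: 0 standing out (on), 0.010 against its hard stop, fully in (off). It slides straight down along the box's z against about 5 N of friction and stays where it is left.
- green_box: green cordless switch box of the bench grinder, loose on the bench on rubber feet, 66 x 66 mm in plan and 75 mm tall, 0.6 kg, with a yellow ring 4 mm high and a red mushroom button in the middle of its top (to be pressed). Origin: centre of its underside; z up.
- green_top (a point): centre of the flat top (32 mm across) of the red mushroom button on the green box; the head is 40 mm across and 12 mm thick. Standing out (on), this point is 101 mm above the bench, 26 mm above the box; fully pressed it is 10 mm lower. It moves with the button.
- green_stop (a joint): how far the green box's button is pressed, in m: 0 standing out (on), 0.010 against its hard stop, fully in (off). It slides straight down along the box's z against about 5 N of friction and stays where it is left.
- orange_box: orange cordless switch box of the dust extractor, loose on the bench on rubber feet, 76 x 76 mm in plan and 45 mm tall, 0.6 kg, with a yellow ring 4 mm high and a red mushroom button in the middle of its top (to be pressed). Origin: centre of its underside; z up.
- orange_top (a point): centre of the flat top (32 mm across) of the red mushroom button on the orange box; the head is 40 mm across and 12 mm thick. Standing out (on), this point is 71 mm above the bench, 26 mm above the box; fully pressed it is 10 mm lower. It moves with the button.
- orange_stop (a joint): how far the orange box's button is pressed, in m: 0 standing out (on), 0.010 against its hard stop, fully in (off). It slides straight down along the box's z against about 5 N of friction and stays where it is left.
- grey_box: grey cordless switch box of the air cleaner, loose on the bench on rubber feet, 70 x 70 mm in plan and 60 mm tall, 0.6 kg, with a yellow ring 4 mm high and a red mushroom button in the middle of its top (must stay switched on: do not press). Origin: centre of its underside; z up.
- grey_top (a point): centre of the flat top (32 mm across) of the red mushroom button on the grey box; the head is 40 mm across and 12 mm thick. Standing out (on), this point is 86 mm above the bench, 26 mm above the box; fully pressed it is 10 mm lower. It moves with the button.
- grey_stop (a joint): how far the grey box's button is pressed, in m: 0 standing out (on), 0.010 against its hard stop, fully in (off). It slides straight down along the box's z against about 5 N of friction and stays where it is left.
- offcut: hardwood offcut, 60 x 40 x 30 mm, loose; a bystander, leave it alone. Origin: centre of its underside.
- tape_roll: blue ring of tape lying flat, 80 mm across, 25 mm high, loose; a bystander, leave it alone. Origin: centre of its underside.
- screw_jar: glass jar with steel lid, 54 mm across, 70 mm high, loose; a bystander, leave it alone. Origin: centre of its underside.
- tape_measure: yellow and black tape measure, 72 x 40 x 62 mm high, loose; a bystander, leave it alone. Origin: centre of its underside.
- glue: white glue bottle with a red label and cap, 60 mm across, 190 mm high, loose; a bystander, leave it alone. Origin: centre of its underside.
- oil_can: green round can, 52 mm across, 120 mm high, loose; a bystander, leave it alone. Origin: centre of its underside.
- wrench: steel wrench lying flat, loose; a bystander, leave it alone. Origin: on its underside.
Things that resemble listed ones, but are neither listed nor needed, are in the scene too. There is more than one size of the orange_box; the one meant has the size given above. Of the things that look like the blue_box, take the one that is farthest from the robot's base at the start.

How it is judged (in metres and radians):
On the way, in this order (a step that is already met when the one before it is completed fails the run):
1. the blue box's button is pressed in, at least 8 of its 10 mm (value of joint blue_stop above 0.008 m), for 0.1 s.
2. the green box's button is pressed in, at least 8 of its 10 mm (value of joint green_stop above 0.008 m), for 0.1 s.
3. the orange box's button is pressed in, at least 8 of its 10 mm (value of joint orange_stop above 0.008 m), for 0.1 s.
At the end, for the whole second after the job is handed in: The blue, green and orange boxes' buttons are each at least 8 mm in (of 10), the grey one's less than 2 mm; every switch box stands upright (within 0.1 rad) and still, within 25 mm of where it began, and every bystander within 30 mm (value of joint each of blue_stop, green_stop, orange_stop above 0.008 m and value of joint grey_stop below 0.002 m and distance of each of blue_box, green_box, orange_box, grey_box from where it was at the start of the episode below 0.025 m and angle between each of blue_box, green_box, orange_box, grey_box's own z axis and vertical below 0.1 rad and linear speed of each of blue_box, green_box, orange_box, grey_box below 0.02 m/s and distance of each of offcut, tape_roll, screw_jar, tape_measure, glue, oil_can, wrench from where it was at the start of the episode below 0.03 m); the robot touches nothing.
It fails at once if a button is pressed out of turn: green more than 4 mm before blue is in, or orange before blue and green are in ((value of joint green_stop above 0.004 m and value of joint blue_stop below 0.008 m) or (value of joint orange_stop above 0.004 m and value of joint any of green_stop, blue_stop below 0.008 m)).
It fails at once if the grey box's button is pressed more than 3 mm (value of joint grey_stop above 0.003 m).
It fails at once if the robot strikes or presses a switch box or its button harder than 35 N (contact force between any of the arm, the fingers and blue_box above 35 N or contact force between any of the arm, the fingers and green_box above 35 N or contact force between any of the arm, the fingers and orange_box above 35 N or contact force between any of the arm, the fingers and grey_box above 35 N).
It fails at once if a switch box is lifted more than 10 mm, shoved more than 30 mm or tipped more than 0.25 rad (height (world z) of any of blue_box, green_box, orange_box, grey_box above 0.01 m or distance of any of blue_box, green_box, orange_box, grey_box from where it was at the start of the episode above 0.03 m or angle between any of blue_box, green_box, orange_box, grey_box's own z axis and vertical above 0.25 rad).
It fails at once if a bystander is moved more than 30 mm (distance of any of offcut, tape_roll, screw_jar, tape_measure, glue, oil_can, wrench from where it was at the start of the episode above 0.03 m).
It also fails if it takes over 45 s, if anything falls off the work surface, if the arm or the gripper's body presses on something with over 40 N, if the wrist force passes 120 N, or if a joint passes its speed limit or range.

ROBOT

A 6-joint arm with a two-finger parallel gripper is mounted at the origin on the work surface. World frame = base frame: x ahead of the robot, y to its left, z up, the work surface at z = 0. Lengths are in m, angles in degrees, forces in N, time in s.
With the tool pointing down it reaches from about 0.3 to 0.85 m from the base axis. Payload 5.4 kg.
Tool frame: the origin (TCP) lies at the very end of the fingers, on their centre line; the grasp point (between the pads) lies 19 mm behind it (manip.grasp_offset is the distance from the TCP to the grasp point, in m); z points along the fingers, y is the line along which they close (so a half turn about z gives the same grasp; the last joint's range is limited). The gripper opens to 85 mm and grips with 20 to 120 N. Pads are 22 mm wide; open, the fingers measure 114 mm over their backs; the gripper's body (76 mm by 85 mm) begins 54 mm behind the grasp point. The pads swing forward as they close: fully open they stand 13 mm farther back than shut.
Start: joints at [-80.965, 9.076, 91.501, -0, 79.423, -12.038], TCP at [0.207, -0.537, 0.231] pointing down, gripper open.
Joint ranges: [-166.64, 166.64], [-54.1, 131.32], [10.49, 154.53], [-73.88, 253.88], [9.74, 151.15], [-171.62, 171.62]. Speed limits (degrees/s): [147.25, 147.25, 180, 180, 180, 180].

INTERFACE

Orientations are given as a 3x3 rotation matrix whose columns are the frame's x, y, z axes.
In Python, from rig import manip gives the robot as it stands. Calls block until the motion is done:
- manip.goto(position, orientation): joint-space move of the TCP to a pose.
- manip.servo_line(position, attitude=None, rate=0.15, until_force=None): straight line of the TCP; attitude=None keeps the orientation; rate is the mean speed in m/s. With until_force (N) it stops when the force on the tool has changed by that much, and returns True; else False.
- manip.move_joints(angles): joint-space move.
- manip.grip(opening): finger opening in m; the grip force is fixed at half the most; returns when the fingers have stopped.
- manip.sleep(seconds).
- manip.inverse_kinematics(position, orientation): joint angles nearest the present ones, or None.
- manip.sense(): the state.
- manip.grab_frame(name): name is "scene" or "top" or "wrist"; returns a dict with "color" (384x512x3 uint8, red, green, blue), "range_z" (384x512 float32, m along the optical axis (not along the pixel's ray), 0 where there is no reading), "K" (3x3 intrinsics, pixels), "extrinsics" (4x4, takes a point from camera to world coordinates). Camera axes: x right, y down, z forward; pixel columns grow to the right and rows downward; lengths in m; the calibration is good to about 2 mm. A picture is of the moment at which its call begins.
A pose or a line that the arm cannot do raises manip.IKError and nothing moves.
- manip.job_done(): hands the job in; it is judged then, once.
The state is a dict: "time": time; "joint_pos": joint angles; "dq": joint speeds; "effort": joint torques, N m; "position": TCP position; "tool_rot": TCP orientation; "force": force on the tool from outside, world axes, zero at the start; "torque": the same for the moment, N m; "gripper_width": finger opening in m; "finger_force": force on a finger pad.
Only numpy, scipy, OpenCV 4.12 (cv2) and the standard library are available. Lean on these libraries where they do the work, as an engineer would, in place of code of your own. Each camera call takes 0.05 s, during which the arm holds its last target. There are 200 camera calls.

## Working session

There is one attempt and no reset: what is moved stays moved. The work goes in short steps, each a Python script; the robot and the scene stay as the last script left them, time stands still between calls to the robot, and variables do not carry over. Pictures are saved under pics/ and viewed, at most 10 in all, crops included, and the job is handed in when it is done.

```bash
mkdir -p pics; python3 - <<'E'
from rig import manip
import cv2, numpy as np, pickle
for n in("top","scene"):
    f=manip.grab_frame(n); pickle.dump(f,open(f"pics/{n}.pkl","wb"))
    cv2.imwrite(f"pics/{n}1.png",cv2.resize(f["color"][:,:,::-1],(800,600),interpolation=cv2.INTER_CUBIC))
    print(n,f["K"].round(1).tolist(),f["extrinsics"].round(3).tolist())
E
```

```text
top [[363.2, 0.0, 254.9], [0.0, 363.2, 186.0], [0.0, 0.0, 1.0]] [[0.02, -0.995, 0.102, 0.414], [-1.0, -0.02, -0.007, -0.066], [0.009, -0.102, -0.995, 0.92], [0.0, 0.0, 0.0, 1.0]]
scene [[437.0, 0.0, 252.5], [0.0, 437.0, 192.8], [0.0, 0.0, 1.0]] [[-0.833, 0.474, -0.286, 0.836], [0.554, 0.714, -0.429, 0.475], [0.001, -0.515, -0.857, 1.167], [0.0, 0.0, 0.0, 1.0]]
```

View pics/top1.png

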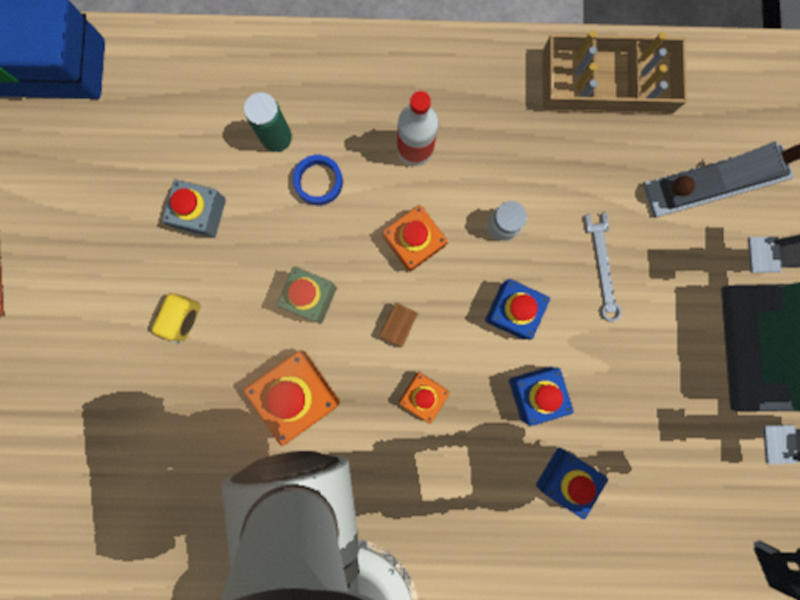

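View pics/scene1.png

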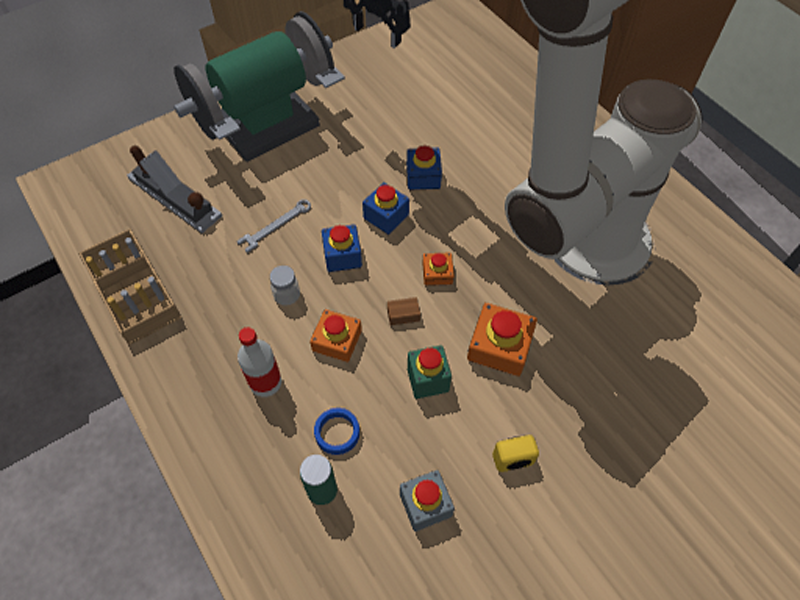

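The top view (800x600 pixels) shows these candidates:
- **Blue:** (521,308), (547,397) and (580,488).
- **Orange:** (414,235), (286,398) large and (424,397) small.
- **Green:** only (303,293).
- **Grey:** (184,203).

Next I'll measure the button positions and box sizes.

```bash
cat > meas.py <<'E'
import numpy as np, cv2
def cloud(f):
    K,E,z=f["K"],f["extrinsics"],f["range_z"]; v,u=np.indices(z.shape)
    P=np.stack([(u-K[0,2])/K[0,0]*z,(v-K[1,2])/K[1,1]*z,z],-1)
    return P@E[:3,:3].T+E[:3,3]
def buttons(f):
    c=f["color"]; P=cloud(f); h=cv2.cvtColor(c,cv2.COLOR_RGB2HSV)
    m=((h[...,0]<5)|(h[...,0]>174))&(h[...,1]>190)&(h[...,2]>90)&(f["range_z"]>0)&(P[...,2]<.16)&(P[...,2]>.03)
    n,l,s,ce=cv2.connectedComponentsWithStats(m.astype(np.uint8)); out=[]
    for i in range(1,n):
        if s[i,4]<40: continue
        p=P[l==i]; zt=np.median(np.sort(p[:,2])[-len(p)//3:]); t=p[p[:,2]>zt-.003]
        (cx,cy),r=cv2.minEnclosingCircle(t[:,:2].astype(np.float32))
        out.append((ce[i]*800/512,t[:,:2].mean(0),(cx,cy),r,zt,np.hypot(*t[:,:2].mean(0))))
    return out
E
python3 - <<'E'
import pickle,numpy as np,cv2
from meas import *
np.set_printoptions(precision=4,suppress=True)
for n in("top","scene"):
    f=pickle.load(open(f"pics/{n}.pkl","rb"));print(n)
    for o in buttons(f): print(o[0].round(),o[1],np.array(o[2]),"r%.4f z%.4f d%.3f"%o[3:])
    P=cloud(f);hv=cv2.cvtColor(f["color"],cv2.COLOR_RGB2HSV);h=hv[...,0]
    for nm,lo,hi in(("orange",6,14),("blue",105,125),("green",45,80),("grey",95,110)):
        m=((h>=lo)&(h<=hi)&(hv[...,1]>(40 if nm in("grey","green") else 150))&(P[...,2]>.025)&(P[...,2]<.085)).astype(np.uint8)
        k,l,s,_=cv2.connectedComponentsWithStats(m)
        for i in range(1,k):
            if s[i,4]<100: continue
            p=P[l==i];zt=np.percentile(p[:,2],80);t=p[abs(p[:,2]-zt)<.005]
            r=cv2.minAreaRect(t[:,:2].astype(np.float32));print(nm,np.array(r[0]),np.array(r[1]),"ang%.0f z%.3f"%(r[2],zt))
f=pickle.load(open("pics/top.pkl","rb"))
c=f["color"][130:335,95:395,::-1]
cv2.imwrite("pics/crop.png",cv2.resize(c,(800,547),interpolation=cv2.INTER_CUBIC))
E
```

```text
top
[183. 201.] [0.6286 0.2538] [0.6279 0.2541] r0.0186 z0.0871 d0.678
[415. 233.] [ 0.5894 -0.0952] [ 0.589  -0.0957] r0.0183 z0.0722 d0.597
[523. 307.] [ 0.4791 -0.257 ] [ 0.4781 -0.2572] r0.0185 z0.0868 d0.544
[293. 402.] [0.3349 0.0754] [0.3363 0.0821] r0.0251 z0.0978 d0.343
[548. 398.] [ 0.3477 -0.293 ] [ 0.3472 -0.2939] r0.0188 z0.0867 d0.455
[424. 398.] [ 0.3398 -0.1143] [ 0.3396 -0.1148] r0.0133 z0.0554 d0.359
[581. 489.] [ 0.2185 -0.34  ] [ 0.2184 -0.3401] r0.0190 z0.0863 d0.404
orange [ 0.5905 -0.095 ] [0.0746 0.075 ] ang38 z0.046
orange [ 0.4514 -0.0732] [0.0351 0.0559] ang65 z0.031
orange [0.3382 0.0871] [0.1016 0.1039] ang36 z0.062
orange [ 0.3407 -0.1141] [0.0582 0.0573] ang58 z0.035
blue [0.8496 0.4519] [0.0682 0.1394] ang49 z0.073
blue [ 0.4784 -0.2569] [0.0718 0.0692] ang66 z0.060
blue [ 0.348  -0.2928] [0.0707 0.0717] ang17 z0.060
blue [ 0.2183 -0.3391] [0.0718 0.0686] ang59 z0.060
green [0.7462 0.1282] [0.019  0.0485] ang28 z0.073
green [0.4935 0.0687] [0.0624 0.0613] ang69 z0.076
green [ 0.4288 -0.642 ] [0.1047 0.0051] ang3 z0.075
grey [0.8483 0.452 ] [0.0712 0.14
[... 808 characters left out ...]
[0.0595 0.0585] ang57 z0.038
orange [0.3376 0.088 ] [0.1027 0.1033] ang37 z0.064
orange [ 0.5894 -0.094 ] [0.0769 0.0761] ang37 z0.048
blue [ 0.2197 -0.3378] [0.0676 0.0711] ang60 z0.062
blue [ 0.3475 -0.2923] [0.0718 0.0701] ang17 z0.061
blue [ 0.4787 -0.2561] [0.0692 0.0696] ang67 z0.062
blue [0.6847 0.0657] [0.0768 0.0732] ang6 z0.029
green [ 0.43   -0.6415] [0.0208 0.1068] ang85 z0.073
green [0.4926 0.07  ] [0.0655 0.0647] ang70 z0.076
green [0.7628 0.1555] [0.0118 0.0429] ang77 z0.075
grey [ 0.2195 -0.3394] [0.0712 0.0681] ang59 z0.062
grey [ 0.3471 -0.293 ] [0.073  0.0715] ang17 z0.062
grey [ 0.4792 -0.2562] [0.0691 0.0684] ang66 z0.062
grey [0.6248 0.2571] [0.0657 0.061 ] ang77 z0.063
```

View pics/crop.png

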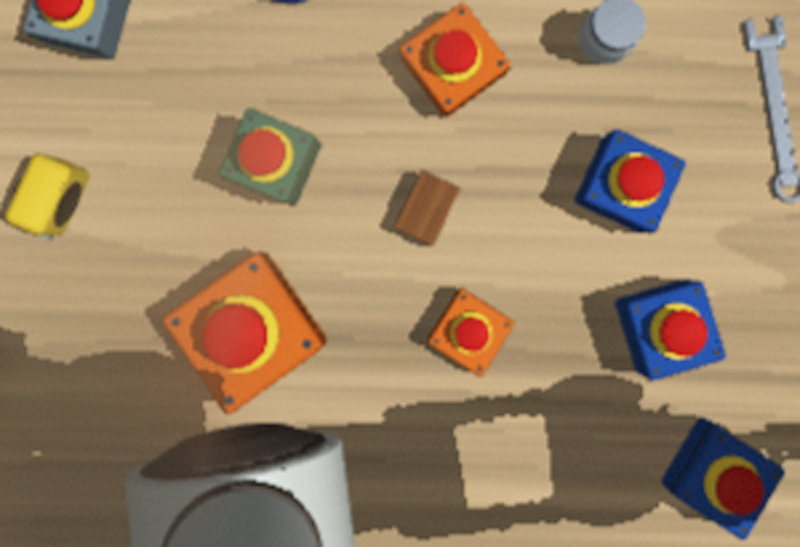

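The blue target is (521,308), the farthest from the base at 0.543 m against 0.455 and 0.404. The orange target is (414,235), which measures 75–76 mm; the others are 58 and 103 mm. Green is at (0.493, 0.070). The crop confirms all of these, and blue goes first.

```bash
cat > press.py <<'E'
from rig import manip
import numpy as np
def press(x,y,z):
    R=manip.sense()["tool_rot"]
    manip.goto([x,y,.22],R)
    manip.servo_line([x,y,z+.012],rate=.12)
    hit=manip.servo_line([x,y,z-.014],rate=.012,until_force=14)
    s=manip.sense(); print("hit",hit,"z",round(s["position"][2],4),"expected",z-.010,"F",np.round(s["force"],1))
    manip.sleep(.15); print("F",np.round(manip.sense()["force"],1))
    manip.servo_line([x,y,.22],rate=.15)
    print("t",manip.sense()["time"])
E
python3 - <<'E'
from press import *
print(manip.sense()["tool_rot"])
manip.grip(0)
press(.4785,-.2563,.086)
E
```

```text
[[ 9.33129938e-01  3.59539217e-01 -2.65281795e-04]
 [ 3.59539124e-01 -9.33128433e-01  1.71638751e-03]
 [ 3.69566636e-04 -1.69699176e-03 -9.99998492e-01]]
hit True z 0.076 expected 0.076 F [-1.4  0.4  4.5]
F [-1.1 -0.5  5.5]
t 6.4417
```

```bash
cat > chk.py <<'E'
from press import *; from meas import buttons
def chk(n="top"):
    for o in buttons(manip.grab_frame(n)): print(n,o[1].round(4),"z%.4f"%o[4])
E
python3 - <<'E'
from chk import *
chk("scene")
E
```

```text
scene [ 0.2176 -0.3378] z0.0897
scene [ 0.3473 -0.2922] z0.0897
scene [ 0.4789 -0.2556] z0.0795
scene [ 0.3404 -0.1139] z0.0577
scene [0.3242 0.0813] z0.1004
scene [ 0.5895 -0.094 ] z0.0744
scene [0.4986 0.0758] z0.1038
scene [0.6275 0.2557] z0.0891
```

Blue's button is down about 10 mm and the box hasn't moved, so green is next, then orange.

```bash
python3 - <<'E'
from chk import *
press(.493,.0697,.101)
chk("scene")
E
```

```text
hit True z 0.091 expected 0.09100000000000001 F [-1.  -0.1  4.9]
F [-0.9  0.2  4.8]
t 11.6333
scene [ 0.3491 -0.2924] z0.0889
scene [ 0.4797 -0.2558] z0.0794
scene [0.3369 0.0895] z0.1006
scene [ 0.5896 -0.0935] z0.0747
scene [0.4923 0.0697] z0.0939
scene [0.6275 0.2558] z0.0891
```

```bash
python3 - <<'E'
from chk import *
import cv2
press(.5897,-.0945,.071)
manip.goto([.45,-.45,.25],manip.sense()["tool_rot"])
chk("scene"); chk("top")
cv2.imwrite("pics/end.png",manip.grab_frame("scene")["color"][:,:,::-1])
E
```

```text
hit True z 0.061 expected 0.06099999999999999 F [-0.8  0.2  4.6]
F [-1.1  0.1  5.9]
t 16.8333
scene [ 0.2189 -0.3392] z0.0895
scene [ 0.3459 -0.2923] z0.0891
scene [ 0.3406 -0.1128] z0.0574
scene [ 0.5904 -0.0937] z0.0645
scene [0.4937 0.07  ] z0.0937
scene [0.6268 0.2562] z0.0889
top [0.6284 0.2542] z0.0871
top [ 0.5899 -0.0951] z0.0621
top [ 0.4789 -0.2573] z0.0768
top [ 0.3474 -0.293 ] z0.0868
top [ 0.3397 -0.1142] z0.0553
top [ 0.2181 -0.3399] z0.0861
```

View pics/end.png

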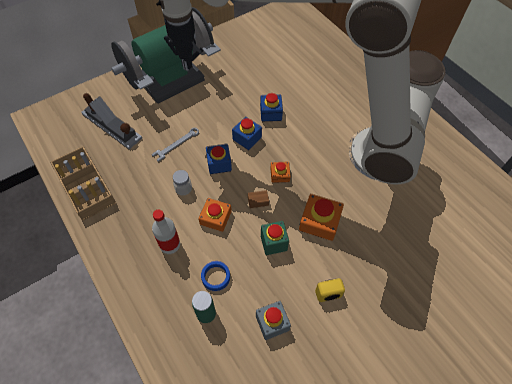

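The final picture shows blue (218,155), green (275,233) and orange (215,212) pressed in. Grey (273,318) still stands out, nothing has been moved, and the arm is clear.

```bash
python3 -c "
from rig import manip
print(manip.job_done())"
```

```text
the job is handed in; nothing more can be done
None
```

The blue, green and orange buttons were pressed fully in, in that order, the grey one was left standing out with nothing else visibly moved, and the job is handed in (no verdict was returned).

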